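# Lock the press sled with its pin and spring clip

## Robot

A 6-joint arm with a two-finger parallel gripper is mounted at the origin on a cart in front of the work surface, level with it; the furniture and walls round the work are solid. World frame = base frame: x ahead of the robot, y to its left, z up, the work surface at z = 0. Lengths are in m, angles in rad, forces in N, time in s.
With the tool pointing down it reaches from about 0.35 to 0.775 m from the base axis. Payload 7.3 kg.
Tool frame: the origin (TCP) lies between the finger pads; the fingertips stand ahead of it and the grasp point (between the pads) lies 6 mm ahead of it (robot.tip_extent is the x of the fingertips in the tool frame, in m); x points along the fingers, z is the direction in which the jaws open and shut, and the axes are right-handed (so a half turn about x gives the same grasp; the last joint's range is limited). The gripper opens to 92 mm and grips with 3 to 60 N. Pads are 19 mm wide; open, the fingers measure 130 mm over their backs; the gripper's body (75 mm by 190 mm) begins 47 mm behind the grasp point.
Start: joints at [1.068, 0.342, 1.524, -0, 1.275, -0.146], TCP at [0.183, 0.492, 0.252] pointing down, gripper open.
Joint ranges: [-2.53, 2.53], [-0.77, 2.02], [0.04, 2.7], [-1, 4.14], [0.28, 2.66], [-3.11, 3.11]. Speed limits (rad/s): [2.57, 2.57, 3.14, 3.14, 3.14, 3.14].

## Interface

Orientations are given as [roll, pitch, yaw] about the fixed x, y, z axes, in that order (R = Rz(yaw) Ry(pitch) Rx(roll)).
In Python, from cell import robot gives the robot as it stands. The module is installed in compiled form; this text tells all that it offers.
- The arm moves only by the shell command python3 -m creep 'ROWS' [FORCE]. ROWS is JSON, a list of rows, each an object with "translation": the shift along the tool's x, y, z in m, a list of three; "twist": the turn, a rotation vector about the tool's x, y, z in rad, a list of three; "hand": the opening in per cent of the stroke, from 0 (shut) to 100 (fully open). A call has 1 to 5 rows; each row is the pose to reach, as a shift and turn from the pose measured when the call began, along the tool's axes at that moment; what a row does not reach only later rows make up. A row lasts 1/10 s, in which the tool goes at most 50 mm and 8.59 degrees, less where a joint would pass 70% of its speed; a pose out of reach is approached as far as the arm can. A call with a gripper value outside its range is refused whole. The fingers move at their own pace and stop on an object; FORCE is the grip in N (left out, the last holds). Time passes only in rows, so rows that repeat a pose let the fingers close. It gives the time, the measured TCP pose, the force and the opening at its end, in the units of the state.
- robot.observe(): the state, without advancing time (a new reading comes with each control period).
- robot.read_camera(name): name is "scene" or "side" or "wrist"; returns the picture (420x560x3 uint8, blue, green, red); there is no depth.
- robot.calibration(name): a dict with "intrinsics" (3x3 intrinsics, pixels), "cam_to_world" (4x4, takes a point from camera to world coordinates); the wrist camera has in their place "mount" (4x4, takes a point from camera to tool coordinates, whose origin is the TCP and whose axes are the tool frame's). Camera axes: x right, y up, looking along -z (the intrinsics and any distortion apply to the point x, -y, -z); pixel columns grow to the right and rows downward; lengths in m; the calibration is good to about 2 mm. A picture is of the moment at which its call begins: read the wrist's pose just before it. calibration takes no time and is no camera call.
- robot.hand_in(): hands the job in, once; it reports no verdict.
The state is a dict: "time": time; "qpos": joint angles; "qvel": joint speeds; "joint_efforts": joint torques, N m; "tool_pos": TCP position; "tool_rot": TCP orientation; "contact_force": force on the tool from outside, world axes, zero at the start; "torque": the same for the moment, N m; "opening": finger opening in m.
Only numpy, scipy, OpenCV 4.12 (cv2) and the standard library are available. Lean on these libraries where they do the work, as an engineer would, in place of code of your own. Each camera call takes 0.05 s, during which the arm holds its last target. There are 200 camera calls.

## Task

Lock the sled of the small board press for transport: push the red-headed pin fully home through the blue fork, then take the spring clip with the orange tab out of its grey holder and press its straight leg down through the cross hole in the pin's far end until the bow springs round the pin. Do not force anything: if the leg does not drop in, feel for the hole instead of pressing harder. Leave the clip seated on the pin and everything else on the bench undisturbed.

Things in the scene. Friction and masses are not known exactly. Their poses are not given: they have to be found in the camera images.
- sled_lock: Fixed sled lock: aluminium base plate 140 x 135 x 10 mm (x -70..70, y -40..95 mm), fork of two blue cheeks (36 mm wide, tops at z 75 mm, far face at x = 24 mm), a steel lug between them, and a grey sled with a board on the +y side (x -50..30, y 42..90, top at z 65 mm). Origin at the bench below the fork's middle; x along the pin from its red head to its far end, z up.
- lock_pin (a joint): How far the pin is pushed in along the lock's +x, m: 0 = drawn out, 0.028 = home at a hard stop. Sliding takes about 4 N; it stays where it is left. Pin 20 mm thick, axis at y = 0, z = 60 mm of the lock; red head a disc 30 mm across, 8 mm thick, its face to push at x = -58 mm plus this value. Until home, the cross hole is hidden in the far cheek.
- station (a point): Centre of the pin's cross hole when the pin is home: point (36, 0, 60) mm of the lock, axes as the lock's. The pin's top is 10 mm above it, the pin's end 10 mm beyond it along x. The hole goes right through the pin, up and down when the pin stands upright; it is 6.4 mm wide along y, 8.4 mm along x, with sharp edges.
- top_line (a point): Point of the lock on top of the pin, 10 mm above station. The pin stands turned in its bore by 0.32 to 0.66 rad (not measured) toward the lock's -y: the hole's upper mouth then lies 3 to 6 mm to the -y side of this point and up to 2 mm lower, and the hole leans. About 4 N sideways at the rim turns it: a leg 3 mm in brings it upright when moved to y = 0; pushed straight down it jams.
- holder: Grey upright plastic block, 40 (x) x 56 (y) x 58 (z) mm, fixed to the bench; origin at the centre of its underside. The clip stands in a slot 57 mm deep in its top, leg down, with the orange tab resting on the top face; lift it straight up.
- clip_grip (a point): Centre of the orange tab of the loose spring clip (about 50 g). Tab 12 mm thick (x), 26 mm wide (y), 40 mm tall (z): grip it across x, at or a little above this point. Steel wire 4.8 mm thick: straight leg pointing down (-z), its axis at y = -6 mm of this point; springy bow on the +y side in the y-z plane. The clip works either way round on the pin, its y-z plane across the pin.
- clip_tip (a point): Flat tip of the clip's straight leg, 74 mm below and 6 mm to the -y side of the tab's centre, axes as clip_grip. The bow's flared lip ends 17 mm above this tip, so the leg is well in the hole before the lip meets the pin.
- clip_seat (a point): Point on the leg's axis, 41 mm below and 6 mm to the -y side of the tab's centre, 33 mm above the tip, axes as clip_grip. It meets point station when the clip is fully seated; the wire loop's underside (30 mm below the tab's centre) is then 1 mm above the top of the pin.
- clip_bow (a joint): How far the clip's bow is spread, rad: 0 = relaxed, about 0.14 passing over the widest part of the pin, back near 0 when it has sprung round. Pressing it over takes roughly 4 to 8 N downward (and up to 8 N sideways on the hand); past the widest part it pulls the clip down by itself.
- esd_brush: Black antistatic brush, 27 x 157 x 10 mm, loose bystander.
- dongle: Blue stick with a silver plug, 18 x 48 x 12 mm, loose bystander.
- white_shell: White plastic shell, 69 x 72 x 26 mm, loose bystander.
Things that resemble listed ones, but are neither listed nor needed, are in the scene too. Leave any turquoise or white look-alike of the part that bears clip_grip alone.

How it is judged:
On the way, in this order (a step that is already met when the one before it is completed fails the run):
1. the pin is pushed fully home (value of joint lock_pin above 0.0265 m), for 0.2 s.
2. the clip is lifted out of its holder (height (world z) of clip_grip above 0.135 m and horizontal distance between clip_grip and holder above 0.03 m), for 0.1 s.
At the end, for the whole second after the job is handed in: Pin home (lock_pin over 26.5 mm); clip seated on it: clip_seat within 4 mm of station in height and 4 mm horizontally, its plane across the pin within 0.3 rad, leg within 0.45 rad of upright, bow sprung back (clip_bow under 0.05 rad), clip at rest (value of joint lock_pin above 0.0265 m and z of clip_seat in the frame of station between -0.004 and 0.004 m and horizontal distance between clip_seat and station below 0.004 m and angle between the z axis of clip_grip and the z axis of station, either way round below 0.45 rad and angle between the x axis of clip_grip and the x axis of station, either way round below 0.3 rad and value of joint clip_bow below 0.05 rad and linear speed of clip below 0.02 m/s); the robot touches nothing.
It fails at once if the clip is pressed on the lock or its pin with more than 40 N (contact force between clip and sled_lock above 40 N).
It fails at once if the robot presses on the lock or its pin with more than 60 N (contact force between any of the fingers, the arm and sled_lock above 60 N).
It fails at once if the clip is dropped or tipped over (angle between clip_grip's own z axis and vertical above 0.8 rad).
It fails at once if a bystander is moved more than 20 mm (distance of any of esd_brush, dongle, white_shell from where it was at the start of the episode above 0.02 m).
It also fails if it takes over 61 s, if anything falls off the work surface, if the arm or the gripper's body presses on something with over 40 N, if the wrist force passes 120 N, or if a joint passes its speed limit or range.

## Working session

There is one attempt and no reset: what is moved stays moved. The work goes in short steps, Python scripts to look and compute and a shell command to move; the robot and the scene stay as the last step left them, time stands still between calls to the robot, and variables do not carry over. Pictures are saved under pics/ and viewed, about 8 in all and at most 12, crops included, and the job is handed in when it is done.

```bash
mkdir -p pics; cat > h.py <<'E'
import numpy as np, cv2
from cell import robot
from scipy.spatial.transform import Rotation as R
def pose():
    s=robot.observe(); T=np.eye(4); T[:3,:3]=R.from_euler('xyz',s['tool_rot']).as_matrix(); T[:3,3]=s['tool_pos']; return s,T
def cam(name,T=None):
    c=robot.calibration(name); K=np.array(c['intrinsics']); d=c.get('distortion')
    M=np.array(c['cam_to_world']) if 'cam_to_world' in c else T@np.array(c['mount'])
    return K,M,d
def ray(K,M,uv,d=None):
    p=cv2.undistortPoints(np.array([[uv]],float),K,None if d is None else np.array(d))[0,0]
    v=M[:3,:3]@np.array([p[0],-p[1],-1]); return M[:3,3],v/np.linalg.norm(v)
def plane(K,M,uv,z,d=None):
    o,v=ray(K,M,uv,d); return o+v*(z-o[2])/v[2]
def proj(K,M,P,d=None):
    P=np.atleast_2d(P); q=(P-M[:3,3])@M[:3,:3]; q=q*[1,-1,-1]
    return cv2.projectPoints(q,np.zeros(3),np.zeros(3),K,None if d is None else np.array(d))[0][:,0]
def tri(rays):
    A=0;b=0
    for o,v in rays:
        Pm=np.eye(3)-np.outer(v,v); A=A+Pm; b=b+Pm@o
    return np.linalg.solve(A,b)
E
python3 - <<'E'
from h import *
s,T=pose(); print({k:np.round(v,3) for k,v in s.items()}); print(T.round(3), robot.tip_extent)
for n in ['scene','side','wrist']:
    c=robot.calibration(n); print(n,{k:np.round(v,3).tolist() for k,v in c.items()})
    cv2.imwrite(f'pics/{n}0.png',robot.read_camera(n))
E
```

```text
{'time': np.float64(0.0), 'qpos': array([ 1.068,  0.343,  1.525, -0.   ,  1.275, -0.146]), 'qvel': array([-0.001, -0.   , -0.   , -0.001, -0.001, -0.001]), 'joint_efforts': array([ 1.0000e-03, -4.3123e+01, -2.4423e+01,  7.2000e-02,  5.6000e-02,
       -0.0000e+00]), 'tool_pos': array([0.183, 0.492, 0.251]), 'tool_rot': array([ 3.002,  1.569, -2.067]), 'contact_force': array([ 0.088, -0.273, -0.345]), 'torque': array([ 0.024, -0.022, -0.001]), 'opening': np.float64(0.092)}
[[-0.001 -0.937  0.349  0.183]
 [-0.001  0.349  0.937  0.492]
 [-1.     0.    -0.002  0.251]
 [ 0.     0.     0.     1.   ]] 0.025
scene {'intrinsics': [[505.217, 0.0, 278.172], [0.0, 505.217, 208.161], [0.0, 0.0, 1.0]], 'cam_to_world': [[-0.677, 0.406, -0.614, -0.286], [-0.736, -0.349, 0.58, 0.963], [0.021, 0.844, 0.535, 0.729], [0.0, 0.0, 0.0, 1.0]]}
side {'intrinsics': [[382.887, 0.0, 278.394], [0.0, 382.887, 209.99], [0.0, 0.0, 1.0]], 'cam_to_world': [[0.962, 0.084, -0.258, 0.251], [-0.271, 0.375, -0.887, -0.519], [0.022, 0.923, 0.384, 0.403], [0.0, 0.0, 0.0, 1.0]]}
wrist {'intrinsics': [[320.788, 0.0, 276.685], [0.0, 320.788, 207.335], [0.0, 0.0, 1.0]], 'mount': [[-0.001, 0.301, -0.954, -0.133], [0.001, 0.954, 0.301, 0.082], [1.0, -0.0, -0.002, -0.0], [0.0, 0.0, 0.0, 1.0]]}
```

View pics/scene0.png

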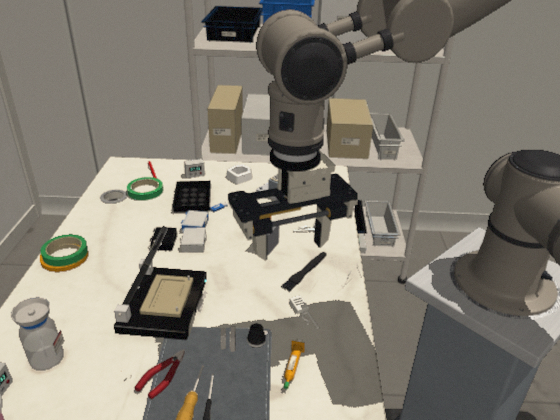

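View pics/side0.png

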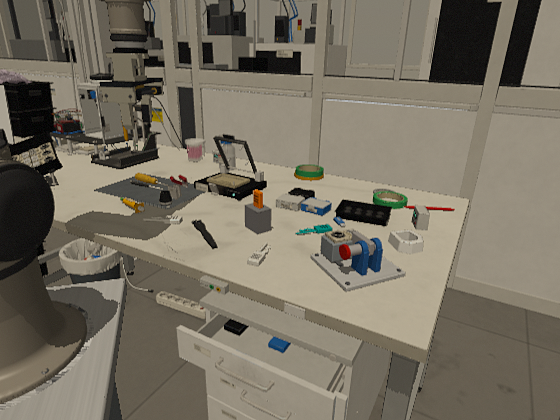

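The side view shows the lock at (358,255) with the red head at about (345,252), and the grey holder with the orange tab at (258,203). The candidates for the clip are:
- Orange tab in the grey holder at (258,200): this matches the description.
- Turquoise item at (315,230): look-alike.
- White item at (258,255): look-alike.
- Orange-handled tools at (135,203) and (145,178): not the clip.

I choose (258,200) and will check it in a close crop.

```bash
python3 - <<'E'
from h import *
im=cv2.imread('pics/side0.png'); c=im[175:300,235:420]; cv2.imwrite('pics/crop1.png',cv2.resize(c,None,fx=4.3,fy=4.3,interpolation=cv2.INTER_CUBIC))
K,M,d=cam('side')
for uv in [(258,232),(258,195),(358,255)]: print(uv,plane(K,M,uv,0).round(3),plane(K,M,uv,0.06).round(3))
E
```

```text
(258, 232) [0.437 0.291 0.   ] [0.409 0.171 0.06 ]
(258, 195) [0.494 0.54  0.   ] [0.458 0.383 0.06 ]
(358, 255) [0.622 0.132 0.   ] [0.567 0.035 0.06 ]
```

View pics/crop1.png

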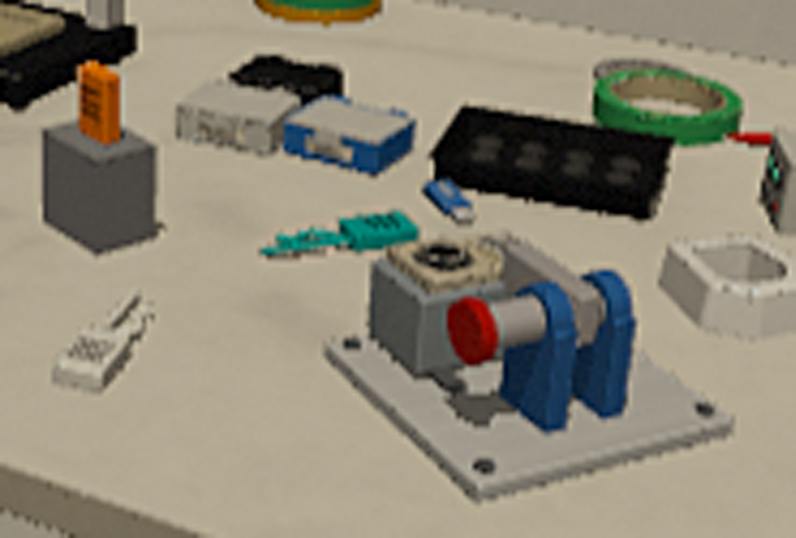

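```bash
python3 - <<'E'
from h import *
K,M,d=cam('side')
c=lambda u,v:(235+u/4.3,175+v/4.3)
L,F,Rr=[plane(K,M,c(*p),0.01) for p in [(326,348),(478,497),(733,425)]]
print(L,F,Rr,np.linalg.norm(L-F),np.linalg.norm(Rr-F))
a=np.arctan2(*(Rr-F)[1::-1]); b=np.arctan2(*(L-F)[1::-1])-np.pi/2; print('yaw',a,b)
x=np.array([np.cos(a),np.sin(a),0]); y=np.array([-x[1],x[0],0]); O=F+.07*x+.04*y; print('lock O',O,'head',O-.058*x,'station',O+.036*x)
# holder top corners at z .058
for p in [(43,130),(100,152),(157,140),(84,122)]: print(p,plane(K,M,c(*p),.058).round(3))
print(plane(K,M,c(100,252),0).round(3))
E
```

```text
[0.51404885 0.13490845 0.01      ] [0.53236021 0.00178578 0.01      ] [0.66888375 0.02591189 0.01      ] 0.13437616184085413 0.13863891222941976
yaw 0.17491177114635217 0.13669472345528133
lock O [0.59433129 0.05335694 0.01      ] head [0.53721626 0.04326371 0.01      ] station [0.629782   0.05962171 0.01      ]
(43, 130) [0.413 0.325 0.058]
(100, 152) [0.437 0.287 0.058]
(157, 140) [0.471 0.297 0.058]
(84, 122) [0.438 0.332 0.058]
[0.436 0.282 0.   ]
```

The crop confirms the choice: the orange tab stands in the grey holder block (tab at crop (100,100)). The turquoise (350,235) and white (100,345) look-alikes lie flat on the bench. I'll move over the holder and lock for a close wrist view.

```bash
python3 -m creep '[{"translation":[0,-0.05,-0.016],"twist":[0.14,0,0],"hand":60},{"translation":[0,-0.1,-0.032],"twist":[0.28,0,0],"hand":30},{"translation":[0,-0.14,-0.045],"twist":[0.42,0,0],"hand":0},{"translation":[0,-0.19,-0.06],"twist":[0.56,0,0],"hand":0},{"translation":[0,-0.23,-0.075],"twist":[0.7,0,0],"hand":0}]'
python3 - <<'E'
from h import *
s,T=pose(); print(T.round(3)); cv2.imwrite('pics/w1.png',robot.read_camera('wrist')); np.save('w1.npy',T)
K,M,d=cam('wrist',T)
print(proj(K,M,[[.441,.31,.058],[.594,.053,.06],[.63,.06,.07]]))
E
```

```text
time: 0.65
tool_pos: [0.3741, 0.3396, 0.2511]
tool_rot: [-2.495, 1.57, -1.987]
contact_force: [0.7, 0.8, 0.1]
opening: 0.0565
[[-0.    -0.486  0.874  0.374]
 [-0.001  0.874  0.486  0.34 ]
 [-1.    -0.001 -0.001  0.251]
 [ 0.     0.     0.     1.   ]]
[[317.10505197 240.35431626]
 [315.20051419 441.71701561]
 [341.45807728 455.25719672]]
```

```bash
python3 -m creep '[{"translation":[0,-0.05,0.005],"twist":[0.07,0,0],"hand":0},{"translation":[0,-0.1,0.01],"twist":[0.14,0,0],"hand":0},{"translation":[0,-0.15,0.015],"twist":[0.21,0,0],"hand":0},{"translation":[0,-0.2,0.02],"twist":[0.28,0,0],"hand":0},{"translation":[0,-0.24,0.025],"twist":[0.35,0,0],"hand":0}]'
python3 -m creep '[{"translation":[0,-0.03,0.03],"twist":[0,0,0],"hand":0},{"translation":[0,-0.03,0.03],"twist":[0,0,0],"hand":0},{"translation":[0,-0.03,0.03],"twist":[0,0,0],"hand":0}]'
python3 - <<'E'
from h import *
s,T=pose(); print(T.round(3)); im=robot.read_camera('wrist'); cv2.imwrite('pics/w2.png',im); np.save('w2.npy',T)
K,M,d=cam('wrist',T)
print(proj(K,M,[[.441,.31,.058],[.594,.053,.06],[.63,.06,.07]]))
a=cv2.imread('pics/w1.png'); 
cv2.imwrite('pics/w12.png',np.hstack([cv2.resize(a[120:380,200:460],(390,390)),cv2.resize(im[100:420,130:450],(410,410))[:390]]))
cv2.imwrite('pics/w12.png',np.hstack([cv2.resize(a[150:350,220:420],(400,400),interpolation=2),cv2.resize(im[20:420,80:480],(400,400))]))
E
```

```text
time: 1.2
tool_pos: [0.5157, 0.1351, 0.252]
tool_rot: [-1.194, 1.567, -1.049]
contact_force: [0.9, 0.6, 0.3]
opening: 0.0124
time: 1.5
tool_pos: [0.5496, 0.1093, 0.2513]
tool_rot: [-1.612, 1.567, -1.468]
contact_force: [-0.8, -0.5, -0.2]
opening: 0.0003
[[ 0.    -0.143  0.99   0.55 ]
 [-0.003  0.99   0.143  0.109]
 [-1.    -0.003 -0.     0.251]
 [ 0.     0.     0.     1.   ]]
[[184.01672416 -58.64545348]
 [309.77068821 243.44447026]
 [345.08306591 245.76490857]]
```

View pics/w12.png

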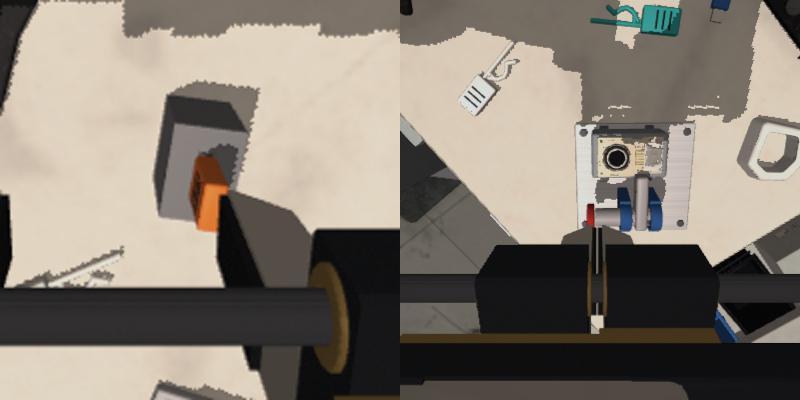

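Left (w1 crop): the orange tab stands on the holder at crop (207,195). Right (w2 crop): the lock has its red head at (591,215), blue cheeks at (625,208) and (655,208), and plate corners at about (577,123) and (693,122).

```bash
python3 - <<'E'
from h import *
im=cv2.imread('pics/w2.png'); T=np.load('w2.npy'); K,M,d=cam('wrist',T)
S=cv2.imread('pics/side0.png'); Ks,Ms,ds=cam('side')
hs=cv2.cvtColor(im,cv2.COLOR_BGR2HSV)
def comps(mask,mn=25):
    n,l,st,c=cv2.connectedComponentsWithStats(mask.astype(np.uint8)*255); return [(st[i].tolist(),c[i].round(1).tolist()) for i in range(1,n) if st[i,4]>=mn]
H,Sa,V=cv2.split(hs); b=np.zeros_like(H,bool); b[120:260,240:380]=1
print('red',comps(b&((H<8)|(H>172))&(Sa>140)&(V>60)))
print('blue',comps(b&(H>100)&(H<125)&(Sa>110)))
h2=cv2.cvtColor(S,cv2.COLOR_BGR2HSV);H2,S2,V2=cv2.split(h2); b2=np.zeros_like(H2,bool); b2[200:300,300:400]=1
print('sred',comps(b2&((H2<8)|(H2>172))&(S2>140)))
print('sblue',comps(b2&(H2>100)&(H2<125)&(S2>110)))
cv2.imwrite('pics/lock.png',cv2.resize(im[125:265,245:385],(560,560),interpolation=2))
# holder / tab in w1
im=cv2.imread('pics/w1.png');T=np.load('w1.npy'); hs=cv2.cvtColor(im,cv2.COLOR_BGR2HSV);H,Sa,V=cv2.split(hs)
m=(H>4)&(H<18)&(Sa>150)&(V>100); b=np.zeros_like(m); b[200:300,290:360]=1; print('or',comps(m&b))
K1,M1,_=cam('wrist',T); g=lambda u,v:(220+u/2,150+v/2)
for p in [(170,121),(238,131),(161,216)]: print(p,plane(K1,M1,g(*p),.058).round(4))
for p in [(194,158),(218,157),(228,190),(198,229),(215,230)]: print('tabtop',p,plane(K1,M1,g(*p),.098).round(4))
E
```

```text
red [([267, 224, 7, 24, 144], [270.1, 235.3])]
blue [([298, 208, 14, 43, 479], [304.6, 229.1]), ([328, 208, 14, 43, 436], [334.6, 230.9])]
sred [([339, 244, 12, 16, 149], [344.4, 251.4])]
sblue [([301, 204, 30, 11, 135], [316.5, 209.3]), ([334, 216, 10, 9, 40], [337.7, 220.2]), ([351, 238, 31, 37, 683], [367.4, 257.8])]
or [([317, 230, 17, 36, 307], [324.2, 250.7])]
(170, 121) [0.4116 0.333  0.058 ]
(238, 131) [0.4463 0.3459 0.058 ]
(161, 216) [0.4357 0.2824 0.058 ]
tabtop (194, 158) [0.4215 0.3322 0.098 ]
tabtop (218, 157) [0.4312 0.3382 0.098 ]
tabtop (228, 190) [0.4445 0.326  0.098 ]
tabtop (198, 229) [0.4428 0.301  0.098 ]
tabtop (215, 230) [0.4504 0.3046 0.098 ]
```

View pics/lock.png

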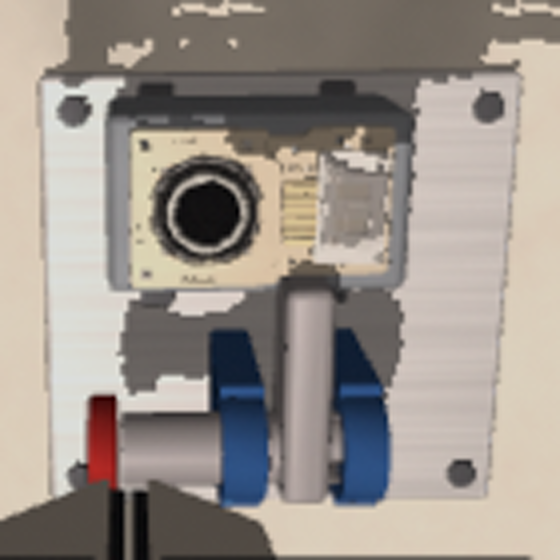

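The close crop shows plate corners at (40,75), (522,68) and (487,497), the red head at (100,440), and blue cheeks centred at about (243,450) and (363,450).

```bash
python3 - <<'E'
from h import *
T=np.load('w2.npy'); K,M,d=cam('wrist',T); g=lambda u,v:(245+u/4,125+v/4)
W=np.array([plane(K,M,g(*p),.01)[:2] for p in [(40,75),(522,68),(487,497),(52,495)]]); L=np.array([[-70,95],[70,95],[70,-40],[-70,-40]])/1e3
Wc=W-W.mean(0);Lc=L-L.mean(0); a=np.arctan2((Lc[:,0]*Wc[:,1]-Lc[:,1]*Wc[:,0]).sum(),(Lc*Wc).sum())
Rm=np.array([[np.cos(a),-np.sin(a)],[np.sin(a),np.cos(a)]]); O=W.mean(0)-Rm@L.mean(0)
print('yaw',a,'O',O,'res mm',((W-L@Rm.T-O)*1e3).round(1).tolist())
print('blue far edge z.06',(Rm.T@(plane(K,M,g(388,450),.065)[:2]-O)*1e3).round(1),'near face of near cheek',(Rm.T@(plane(K,M,g(218,450),.065)[:2]-O)*1e3).round(1))
print('pin edges z60 (y +-10)',[(Rm.T@(plane(K,M,g(170,v),.06)[:2]-O)*1e3).round(1).tolist() for v in (413,489)])
print('head',[(Rm.T@(plane(K,M,g(u,440),.06)[:2]-O)*1e3).round(1).tolist() for u in (88,118)])
w=lambda x,y:(O+Rm@np.array([x,y])/1e3).round(4)
print('station',w(36,0),'head face',w(-58,0))
Ks,Ms,_=cam('side'); print('side proj of head face centre, seen 344.4,251.4:',proj(Ks,Ms,[[*w(-58,0),.06]]))
hx=lambda x,y,z:proj(Ks,Ms,[[*w(x,y),z]])[0].round(1)
print('side corners', hx(-70,95,.01),hx(-70,-40,.01),hx(70,-40,.01),'seen',(235+326/4.3,175+348/4.3),(235+478/4.3,175+497/4.3),(235+733/4.3,175+425/4.3))
E
```

```text
yaw 0.15106396084855733 O [0.60137646 0.06339092] res mm [[0.8, -1.2], [-0.9, -0.4], [-0.5, -0.1], [0.6, 1.7]]
blue far edge z.06 [25.1 -0.2] near face of near cheek [-20.6   0.1]
pin edges z60 (y +-10) [[-33.4, 8.9], [-33.3, -13.6]]
head [[-55.7, 1.2], [-47.5, 1.1]]
station [0.637  0.0688] head face [0.544  0.0547]
side proj of head face centre, seen 344.4,251.4: [[342.185819   251.28188584]]
side corners [310.6 253. ] [346.4 286.6] [406.5 271.1] seen (310.8139534883721, 255.93023255813955) (346.16279069767444, 290.5813953488372) (405.4651162790698, 273.8372093023256)
```

```bash
python3 -m creep '[{"translation":[0,-0.03,-0.025],"twist":[0,0,0],"hand":0},{"translation":[0.01,-0.054,-0.047],"twist":[0,0,0],"hand":0},{"translation":[0.05,-0.054,-0.047],"twist":[0,0,0],"hand":0},{"translation":[0.095,-0.054,-0.047],"twist":[-0.008,0,0],"hand":0},{"translation":[0.13,-0.054,-0.047],"twist":[-0.008,0,0],"hand":0}]'
python3 -m creep '[{"translation":[0.03,0,0],"twist":[0,0,0],"hand":0},{"translation":[0.046,0,0],"twist":[0,0,0],"hand":0},{"translation":[0.046,0,0],"twist":[0,0,0],"hand":0},{"translation":[0.046,0,0],"twist":[0,0,0],"hand":0}]'
python3 - <<'E'
from h import *
s,T=pose(); print(T.round(4)); a=.151; O=np.array([.6014,.0634]); Rm=np.array([[np.cos(a),-np.sin(a)],[np.sin(a),np.cos(a)]])
print('in lock',Rm.T@(T[:2,3]-O),s['contact_force'])
E
```

```text
time: 2.05
tool_pos: [0.5087, 0.0509, 0.1204]
tool_rot: [-1.824, 1.568, -1.669]
contact_force: [0.9, 0.1, 0.7]
opening: 0.0004
time: 2.45
tool_pos: [0.5085, 0.0518, 0.075]
tool_rot: [-1.732, 1.568, -1.575]
contact_force: [0.1, 0.0, -0.4]
opening: 0.0005
[[-0.000e+00 -1.563e-01  9.877e-01  5.085e-01]
 [-2.900e-03  9.877e-01  1.563e-01  5.180e-02]
 [-1.000e+00 -2.900e-03 -5.000e-04  7.500e-02]
 [ 0.000e+00  0.000e+00  0.000e+00  1.000e+00]]
in lock [-0.09360328  0.00247734] [ 0.06668375  0.03160981 -0.39001542]
```

```bash
python3 -m creep '[{"translation":[0,-0.004,0.006],"twist":[0,0,0],"hand":0},{"translation":[0,-0.004,0.012],"twist":[0,0,0],"hand":0},{"translation":[0,-0.004,0.018],"twist":[0,0,0],"hand":0},{"translation":[0,-0.004,0.024],"twist":[0,0,0],"hand":0},{"translation":[0,-0.004,0.030],"twist":[0,0,0],"hand":0}]'
python3 -m creep '[{"translation":[0,0,0.004],"twist":[0,0,0],"hand":0},{"translation":[0,0,0.008],"twist":[0,0,0],"hand":0},{"translation":[0,0,0.010],"twist":[0,0,0],"hand":0}]'
```

```text
time: 2.95
tool_pos: [0.5381, 0.0524, 0.075]
tool_rot: [-2.459, 1.567, -2.302]
contact_force: [-5.1, -1.3, 2.5]
opening: 0.0007
time: 3.25
tool_pos: [0.5478, 0.054, 0.0748]
tool_rot: [-2.639, 1.566, -2.482]
contact_force: [-4.9, -1.4, 2.2]
opening: 0.0004
```

```bash
python3 -m creep '[{"translation":[0,0,0.003],"twist":[0,0,0],"hand":0},{"translation":[0,0,0.006],"twist":[0,0,0],"hand":0},{"translation":[0,0,0.008],"twist":[0,0,0],"hand":0}]'
python3 -m creep '[{"translation":[0,0,0.0015],"twist":[0,0,0],"hand":0},{"translation":[0,0,0.003],"twist":[0,0,0],"hand":0}]'
```

```text
time: 3.55
tool_pos: [0.5549, 0.0552, 0.0745]
tool_rot: [-2.824, 1.563, -2.667]
contact_force: [-11.8, -3.3, 6.9]
opening: 0.0004
time: 3.75
tool_pos: [0.555, 0.0554, 0.0741]
tool_rot: [-3.017, 1.556, -2.86]
contact_force: [-17.2, -4.9, 11.1]
opening: 0.0006
```

```bash
python3 -m creep '[{"translation":[0,0,0.002],"twist":[0,0,0],"hand":0},{"translation":[0,0,0.003],"twist":[0,0,0],"hand":0},{"translation":[0,0,0.003],"twist":[0,0,0],"hand":0}]'
python3 -m creep '[{"translation":[0,0,-0.015],"twist":[0,0,0],"hand":0},{"translation":[0,0,-0.03],"twist":[0,0,0],"hand":0},{"translation":[0,0.004,-0.06],"twist":[0,0,0],"hand":0},{"translation":[-0.05,0.004,-0.06],"twist":[0,0,0],"hand":0},{"translation":[-0.1,0.004,-0.06],"twist":[0,0,0],"hand":20}]'
python3 - <<'E'
from h import *
s,T=pose(); print(T.round(4)); np.save('w3.npy',T); im=robot.read_camera('wrist'); sd=robot.read_camera('side'); cv2.imwrite('pics/w3.png',im); cv2.imwrite('pics/side3.png',sd)
K,M,_=cam('wrist',T); p=proj(K,M,[[.637,.0688,.06]])[0]; print(p)
u,v=[int(max(0,x)) for x in p]; u0,v0=min(max(u-70,0),420),min(max(v-70,0),280)
cv2.imwrite('pics/c3.png',np.hstack([cv2.resize(im[v0:v0+140,u0:u0+140],(400,400),interpolation=2),cv2.resize(sd[205:305,310:410],(400,400),interpolation=2)])); print(u0,v0)
E
```

```text
time: 4.05
tool_pos: [0.5549, 0.0556, 0.0736]
tool_rot: [-3.086, 1.549, -2.928]
contact_force: [-14.2, -3.8, 9.4]
opening: 0.0003
time: 4.55
tool_pos: [0.4963, 0.0507, 0.1751]
tool_rot: [-3.128, 1.547, -2.97]
contact_force: [3.1, -0.5, 0.5]
opening: 0.0048
[[-2.390e-02 -1.569e-01  9.873e-01  4.963e-01]
 [-4.100e-03  9.876e-01  1.568e-01  5.070e-02]
 [-9.997e-01 -3.000e-04 -2.420e-02  1.751e-01]
 [ 0.000e+00  0.000e+00  0.000e+00  1.000e+00]]
[456.42469044 218.56507736]
386 148
```

View pics/c3.png

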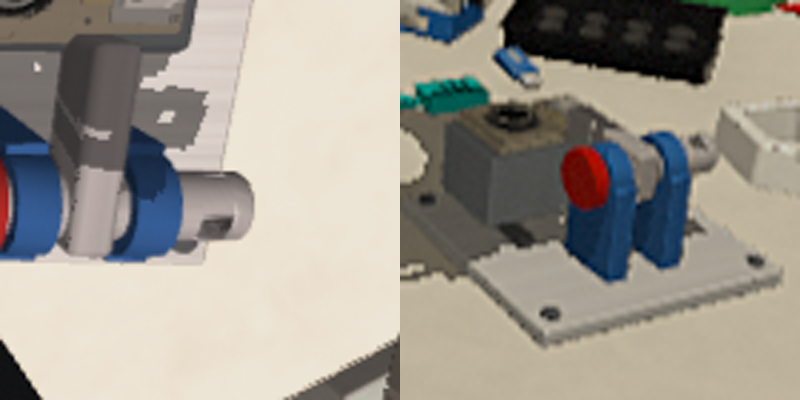

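Left (w3): the pin's far end sticks out past the far cheek, with the cross hole visible at crop (217,222), leaning to -y. Right (side): the red head (585,178) lies close to the near cheek. So the pin is home at its hard stop. Next I go over the holder.

```bash
python3 -m creep '[{"translation":[-0.025,0.045,-0.002],"twist":[-0.05,-0.012,0],"hand":100},{"translation":[-0.05,0.09,-0.005],"twist":[-0.1,-0.024,0],"hand":100},{"translation":[-0.07,0.135,-0.007],"twist":[-0.15,-0.024,0],"hand":100},{"translation":[-0.075,0.185,-0.010],"twist":[-0.2,-0.024,0],"hand":100},{"translation":[-0.075,0.23,-0.012],"twist":[-0.25,-0.024,0],"hand":100}]'
python3 -m creep '[{"translation":[0,0.03,-0.008],"twist":[0,0,0],"hand":100},{"translation":[0,0.035,-0.008],"twist":[0,0,0],"hand":100},{"translation":[0,0.035,-0.008],"twist":[0,0,0],"hand":100}]'
python3 - <<'E'
from h import *
s,T=pose(); print(T.round(4)); np.save('w4.npy',T); im=robot.read_camera('wrist'); cv2.imwrite('pics/w4.png',im)
cv2.imwrite('pics/c4.png',cv2.resize(im[160:360,180:400],(660,600),interpolation=2))
T3=np.load('w3.npy');K,M,_=cam('wrist',T3); a=.151; O=np.array([.6014,.0634]); Rm=np.array([[np.cos(a),-np.sin(a)],[np.sin(a),np.cos(a)]])
f=lambda u,v,z:(Rm.T@(plane(K,M,(386+u/2.857,148+v/2.857),z)[:2]-O)*1e3).round(1)
print('mouth',f(217,222,.068),'pin end',f(253,205,.06),'edges',f(210,172,.06),f(210,240,.06),'cheek',f(182,205,.06))
E
```

```text
time: 5.15
tool_pos: [0.4554, 0.2784, 0.2577]
tool_rot: [-0.216, 1.548, 0.194]
contact_force: [1.2, -0.3, 0.2]
opening: 0.0516
time: 5.45
tool_pos: [0.4342, 0.3084, 0.2574]
tool_rot: [-0.2, 1.546, 0.211]
contact_force: [-0.3, 0.5, -0.1]
opening: 0.0757
[[ 0.024  -0.4     0.9162  0.4342]
 [ 0.0051  0.9165  0.4     0.3084]
 [-0.9997 -0.0049  0.024   0.2574]
 [ 0.      0.      0.      1.    ]]
mouth [37. -3.] pin end [50.8 -0.7] edges [37.1  8.9] [ 40.7 -11.5] cheek [31. -1.]
```

View pics/c4.png

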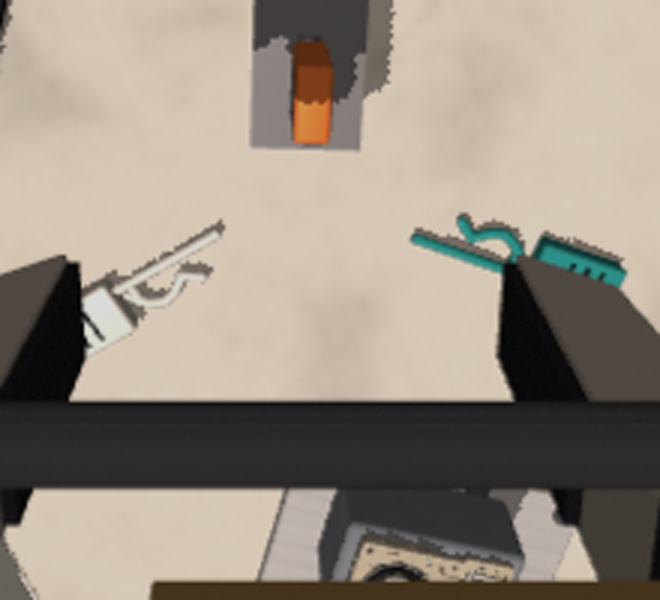

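The crop shows the orange tab between the open fingers: top face centre at about (313,104), on the grey holder top (252–362, 45–150). The white and turquoise look-alikes lie flat at (150,290) and (530,250).

```bash
cat >> h.py <<'E'
def go(target_tcp,yaw,T):
    """shift (tool axes) and twist to bring TCP to target, pointing straight down, jaw axis at yaw"""
    c,s=np.cos(yaw),np.sin(yaw); G=np.array([[0,-s,c],[0,c,s],[-1,0,0]])
    return (T[:3,:3].T@(np.array(target_tcp)-T[:3,3])).round(4), R.from_matrix(T[:3,:3].T@G).as_rotvec().round(4)
E
python3 - <<'E'
from h import *
T=np.load('w4.npy'); K,M,_=cam('wrist',T); g=lambda u,v:(180+u/3,160+v/3)
c=plane(K,M,g(313.5,104),.098); print('tab top centre',c)
e=[plane(K,M,g(*p),.098) for p in [(295,100),(295,143),(332,100),(331,143)]]
for a,b in [(0,1),(2,3)]: d=e[a]-e[b]; print('yaw',np.arctan2(-d[0],d[1]))
h=[plane(K,M,g(*p),.058) for p in [(252,148),(361,150)]]; d=h[1]-h[0]; print('holder',h,np.linalg.norm(d),np.arctan2(d[1],d[0]))
h=[plane(K,M,g(*p),.058) for p in [(253,60),(252,148)]]; d=h[0]-h[1]; print(np.arctan2(-d[0],d[1]))
s,T=pose(); print(go([c[0],c[1],.17],.4,T), T.round(3))
E
```

```text
tab top centre [0.44333987 0.31459461 0.098     ]
yaw 0.4138242748465506
yaw 0.4030420169685666
holder [array([0.4358632 , 0.28138484, 0.058     ]), array([0.4725714 , 0.29624882, 0.058     ])] 0.03960341388233624 0.38474297213756903
0.3894451169495471
(array([0.0875, 0.0036, 0.0088]), array([0.01  , 0.0236, 0.0051])) [[ 0.024 -0.399  0.917  0.435]
 [ 0.005  0.917  0.399  0.307]
 [-1.    -0.005  0.024  0.257]
 [ 0.     0.     0.     1.   ]]
```

```bash
python3 -m creep '[{"translation":[0.03,0.0036,0.0088],"twist":[0.01,0.0236,0.005],"hand":70},{"translation":[0.065,0.0036,0.0088],"twist":[0.01,0.0236,0.005],"hand":60},{"translation":[0.0875,0.0036,0.0088],"twist":[0.01,0.0236,0.005],"hand":60},{"translation":[0.0875,0.0036,0.0088],"twist":[0.01,0.0236,0.005],"hand":60}]'
python3 - <<'E'
from h import *
s,T=pose(); print(T.round(4),s['opening']); print(go([.4433,.3146,.09],.4,T))
E
```

```text
time: 5.9
tool_pos: [0.443, 0.3124, 0.1669]
tool_rot: [-3.016, 1.565, -2.619]
contact_force: [0.3, 0.0, 0.0]
opening: 0.0573
[[-5.300e-03 -3.872e-01  9.220e-01  4.430e-01]
 [-3.100e-03  9.220e-01  3.872e-01  3.124e-01]
 [-1.000e+00 -8.000e-04 -6.100e-03  1.669e-01]
 [ 0.000e+00  0.000e+00  0.000e+00  1.000e+00]] 0.05734249101494071
(array([0.0769, 0.0019, 0.0016]), array([-0.0024, -0.0061,  0.0008]))
```

```bash
python3 -m creep '[{"translation":[0.03,0.002,0.0016],"twist":[-0.003,-0.006,0],"hand":60},{"translation":[0.06,0.002,0.0016],"twist":[-0.003,-0.006,0],"hand":60},{"translation":[0.077,0.002,0.0016],"twist":[-0.003,-0.006,0],"hand":60},{"translation":[0.077,0.002,0.0016],"twist":[-0.003,-0.006,0],"hand":60}]'
python3 -m creep '[{"translation":[0,0,0],"twist":[0,0,0],"hand":0},{"translation":[0,0,0],"twist":[0,0,0],"hand":0},{"translation":[0,0,0],"twist":[0,0,0],"hand":0},{"translation":[0,0,0],"twist":[0,0,0],"hand":0},{"translation":[0,0,0],"twist":[0,0,0],"hand":0}]' 40
python3 - <<'E'
from h import *
s,T=pose(); print(T.round(4),s['opening'],s['contact_force'])
E
```

```text
time: 6.3
tool_pos: [0.4434, 0.3135, 0.089]
tool_rot: [-2.738, 1.568, -2.339]
contact_force: [-0.1, -0.4, 0.6]
opening: 0.0551
time: 6.8
tool_pos: [0.4436, 0.3136, 0.0896]
tool_rot: [-2.572, 1.569, -2.173]
contact_force: [0.5, 0.1, 0.4]
opening: 0.0198
[[-0.0011 -0.3887  0.9214  0.4436]
 [-0.0015  0.9214  0.3887  0.3136]
 [-1.     -0.001  -0.0016  0.0896]
 [ 0.      0.      0.      1.    ]] 0.019830266085431605 [0.5001239  0.11428163 0.39315851]
```

```bash
python3 -m creep '[{"translation":[0,0,0],"twist":[0,0,0],"hand":0},{"translation":[0,0,0],"twist":[0,0,0],"hand":0},{"translation":[0,0,0],"twist":[0,0,0],"hand":0}]' 40
python3 -m creep '[{"translation":[-0.01,0,0],"twist":[0,0,0],"hand":0},{"translation":[-0.03,0,0],"twist":[0,0,0],"hand":0},{"translation":[-0.055,0,0],"twist":[0,0,0],"hand":0},{"translation":[-0.08,0,0],"twist":[0,0,0],"hand":0},{"translation":[-0.105,0,0],"twist":[0,0,0],"hand":0}]'
python3 - <<'E'
from h import *
s,T=pose(); print(T.round(4),s['opening'],s['contact_force'])
print(go([.623,.13,.20],.151,T))
E
```

```text
time: 7.1
tool_pos: [0.4437, 0.3137, 0.0898]
tool_rot: [-2.498, 1.569, -2.099]
contact_force: [-0.2, -0.1, 1.6]
opening: 0.0117
time: 7.6
tool_pos: [0.4436, 0.3138, 0.1963]
tool_rot: [-2.516, 1.569, -2.116]
contact_force: [-0.0, 0.5, 0.4]
opening: 0.012
[[-9.000e-04 -3.888e-01  9.213e-01  4.436e-01]
 [-1.400e-03  9.213e-01  3.888e-01  3.138e-01]
 [-1.000e+00 -1.000e-03 -1.300e-03  1.963e-01]
 [ 0.000e+00  0.000e+00  0.000e+00  1.000e+00]] 0.01199382280173788 [-0.01369075  0.45021327  0.43974367]
(array([-0.0036, -0.2391,  0.0939]), array([ 0.2483, -0.0012,  0.0011]))
```

```bash
python3 -m creep '[{"translation":[-0.004,-0.03,0.004],"twist":[0.05,0,0],"hand":0},{"translation":[-0.004,-0.075,0.009],"twist":[0.1,0,0],"hand":0},{"translation":[-0.004,-0.12,0.014],"twist":[0.15,0,0],"hand":0},{"translation":[-0.004,-0.165,0.02],"twist":[0.2,0,0],"hand":0},{"translation":[-0.004,-0.21,0.025],"twist":[0.249,0,0],"hand":0}]'
python3 - <<'E'
from h import *
s,T=pose(); print(T.round(4)); print(go([.5794,.0752,.20],.151,T))
E
```

```text
time: 8.1
tool_pos: [0.5488, 0.1285, 0.2012]
tool_rot: [-1.993, 1.569, -1.845]
contact_force: [0.2, 1.0, -0.1]
opening: 0.0118
[[-4.000e-04 -1.480e-01  9.890e-01  5.488e-01]
 [-1.300e-03  9.890e-01  1.480e-01  1.285e-01]
 [-1.000e+00 -1.200e-03 -5.000e-04  2.012e-01]
 [ 0.000e+00  0.000e+00  0.000e+00  1.000e+00]]
(array([ 0.0013, -0.0572,  0.0224]), array([-0.0025, -0.0005,  0.0012]))
```

```bash
python3 -m creep '[{"translation":[0,-0.03,0.011],"twist":[-0.002,0,0],"hand":0},{"translation":[0,-0.05,0.02],"twist":[-0.002,0,0],"hand":0},{"translation":[0,-0.057,0.0224],"twist":[-0.002,0,0],"hand":0},{"translation":[0,-0.057,0.0224],"twist":[-0.002,0,0],"hand":0},{"translation":[0,-0.057,0.0224],"twist":[-0.002,0,0],"hand":0}]'
python3 - <<'E'
from h import *
im=robot.read_camera('wrist'); s,T=pose(); print(T.round(4)); np.save('w5.npy',T); sd=robot.read_camera('side'); cv2.imwrite('pics/w5.png',im); cv2.imwrite('pics/side5.png',sd)
K,M,_=cam('wrist',T); p=proj(K,M,[[.637,.0688,.06],T[:3,3]-[0,0,.086]]); print(p); 
Ks,Ms,_=cam('side'); q=proj(Ks,Ms,[T[:3,3]-[0,0,.05]])[0].astype(int); print(q)
cv2.imwrite('pics/c5.png',np.hstack([cv2.resize(im[150:300,260:410],(400,400),interpolation=2),cv2.resize(sd[q[1]-60:q[1]+60,q[0]-60:q[0]+60],(400,400),interpolation=2)]))
E
```

```text
time: 8.6
tool_pos: [0.5788, 0.0764, 0.2014]
tool_rot: [-2.55, 1.57, -2.399]
contact_force: [-0.2, 0.5, -1.0]
opening: 0.0116
[[-8.000e-04 -1.512e-01  9.885e-01  5.788e-01]
 [-9.000e-04  9.885e-01  1.512e-01  7.660e-02]
 [-1.000e+00 -8.000e-04 -9.000e-04  2.014e-01]
 [ 0.000e+00  0.000e+00  0.000e+00  1.000e+00]]
[[339.54833315 220.3547087 ]
 [277.57193343 224.66792169]]
[358 200]
```

View pics/c5.png

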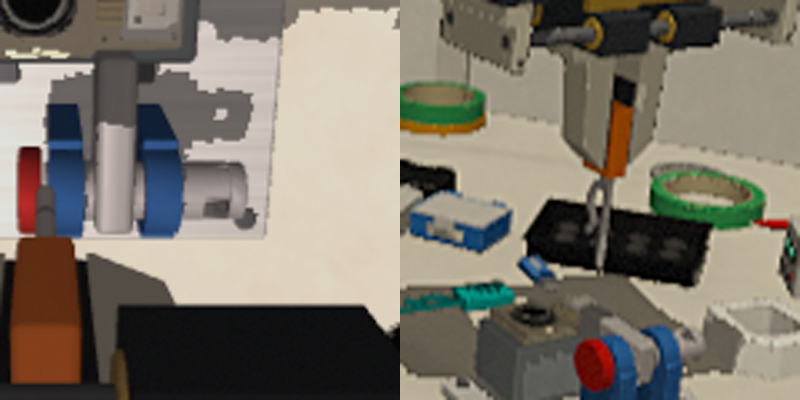

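Left (w5): the pin end is on the right with the hole mouth at crop (217,206), and the held orange tab is at (45,310) with its bow toward the camera (+y). Right (side): the clip hangs straight, bow at (597,195), leg tip at about (602,272).

```bash
python3 - <<'E'
from h import *
T=np.load('w5.npy');K,M,_=cam('wrist',T); a=.151; O=np.array([.6014,.0634]); Rm=np.array([[np.cos(a),-np.sin(a)],[np.sin(a),np.cos(a)]])
f=lambda u,v,z:(Rm.T@(plane(K,M,(260+u/2.667,150+v/2.667),z)[:2]-O)*1e3).round(1)
print('mouth',f(217,206,.068),'pin end',f(247,195,.06),'edges',f(210,161,.06),f(200,219,.06),'cheek',f(183,195,.06),'head face',f(17,190,.06),'plate corner',f(267,238,.01), 'BR exp 70,-40')
Ks,Ms,_=cam('side')
tip=T[:3,3]+T[:3,:3]@np.array([.086,-.005,0]); tt=T[:3,3]+T[:3,:3]@np.array([.012,.001,0])
print('side tip proj',proj(Ks,Ms,[tip]),'seen',(298+202/3.333,140+272/3.333))
im=cv2.imread('pics/w5.png'); g=im[215:240,325:360]; print(cv2.cvtColor(g,cv2.COLOR_BGR2GRAY)[::1,::1][0:20])
E
```

```text
mouth [36.3 -3.6] pin end [48.1 -2.7] edges [34.7  9.5] [ 32.5 -11.5] cheek [26.2 -2.7] head face [-30.4  -1. ] plate corner [ 70.2 -39.9] BR exp 70,-40
side tip proj [[358.32702954 218.88510333]] seen (358.6060606060606, 221.6081608160816)
[[ 59  60  57  70  80 107 112 112 112 112 112 112 112 112 111 112 111 111
  112 111 112 106 109 108 106 104  96 143 189 196 196 195 195 194 195]
 [ 62  62  62  60  80 115 120 121 121 121 121 121 120 120 120 120 119 120
  122 120 120 115 119 116 114 111 107 130 187 196 196 195 195 194 194]
 [ 65  64  64  64  90 122 127 128 128 127 128 128 127 128 128 129 128 127
  128 129 128 122 130 130 125 120 117 144 189 196 196 195 195 195 195]
 [ 67  66  67  72 126 135 135 134 135 135 135 135 134 135 135 135 135 134
  135 137 135 127 136 136 135 130 124 145 190 197 197 197 197 196 200]
 [ 69  69  69  75 132 141 142 142 142 141 141 142 140 139 142 141 141 142
  141 144 145 134 143 141 138 137 131 126 188 199 198 198 199 198 201]
 [ 71  71  71  77 139 149 148 148 148 149 148 148 149 148 149 149 150 150
  150 150 152 140 151 150 143 139 138 128 185 194 195 194 19
[... 1341 characters left out ...]
 143 144 144 143 144 103  91  89  88  84  83  81
   80  79  97 125 132 134 135 134 101  82  80  77  74 114 183 198 167]
 [ 77  77  75 132 141 140 141 141 140 140 144 131 124 120 115 106  97  94
   91  89 113 130 127 122 122 118  91  80  80  78  70 178 193 195 166]
 [ 76  76  80 156 167 167 167 166 166 165 171 177 178 176 175 176 174 173
  172 171 172 180 150  98  90  84  82  80  79  79  71 181 196 197 177]
 [ 75  75 100 188 201 200 199 200 199 199 198 198 197 197 197 197 196 196
  195 196 195 195 165 104  84  83  82  81  80  78  95 179 192 193 169]
 [ 72  72 109 185 197 196 196 196 195 194 195 195 194 194 193 193 193 193
  192 192 192 191 191 139  95  83  81  79  79  87 155 186 189 190 163]]
```

```bash
python3 - <<'E'
from h import *
s,T=pose(); print(go([.6372,.0692,.17],.151,T))
E
```

```text
(array([ 0.0314, -0.0163,  0.0566]), array([ 0.0011, -0.0007,  0.0009]))
```

```bash
python3 -m creep '[{"translation":[0,-0.009,0.03],"twist":[0,0,0],"hand":0},{"translation":[0,-0.016,0.05],"twist":[0,0,0],"hand":0},{"translation":[0.01,-0.0163,0.0566],"twist":[0,0,0],"hand":0},{"translation":[0.028,-0.0163,0.0566],"twist":[0,0,0],"hand":0},{"translation":[0.0314,-0.0163,0.0566],"twist":[0,0,0],"hand":0}]'
cat >> h.py <<'E'
def st():
    s,T=pose(); a=.151; O=np.array([.6014,.0634]); Rm=np.array([[np.cos(a),-np.sin(a)],[np.sin(a),np.cos(a)]])
    leg=T[:3,3]+T[:3,:3]@np.array([.086,-.005,0]); F=np.array(s['contact_force'])
    print('t',round(float(s['time']),2),'tip lock mm',(Rm.T@(leg[:2]-O)*1e3).round(1),'z',(leg[2]*1e3).round(1),'F lock',(Rm.T@F[:2]).round(1),F[2].round(1),'tilt',T[:2,0].round(3),'TCP in lock',(Rm.T@(T[:2,3]-O)*1e3).round(1),(T[2,3]*1e3).round(1),'open',round(float(s['opening'])*1e3,1))
E
python3 - <<'E'
from h import *
st()
im=robot.read_camera('wrist'); sd=robot.read_camera('side'); sc=robot.read_camera('scene')
s,T=pose(); np.save('w6.npy',T)
for n,i in (('w6',im),('side6',sd),('scene6',sc)): cv2.imwrite(f'pics/{n}.png',i)
P=[.637,.0688,.075]; out=[]
for n,i in (('side',sd),('scene',sc)):
    K,M,_=cam(n); u,v=proj(K,M,[P])[0].astype(int); print(n,u,v); out.append(cv2.resize(i[v-30:v+30,u-40:u+40],(400,300),interpolation=2))
cv2.imwrite('pics/c6.png',np.hstack(out))
E
```

```text
time: 9.2
tool_pos: [0.6351, 0.0701, 0.1671]
tool_rot: [3.123, 1.564, -3.007]
contact_force: [-0.8, -0.3, -0.7]
opening: 0.0118
t 9.2 tip lock mm [33.8 -3.4] z 81.1 F lock [-0.8 -0.1] -0.7 tilt [-0.006 -0.001] TCP in lock [34.4  1.6] 167.1 open 11.8
side 383 235
scene 284 160
```

View pics/c6.png

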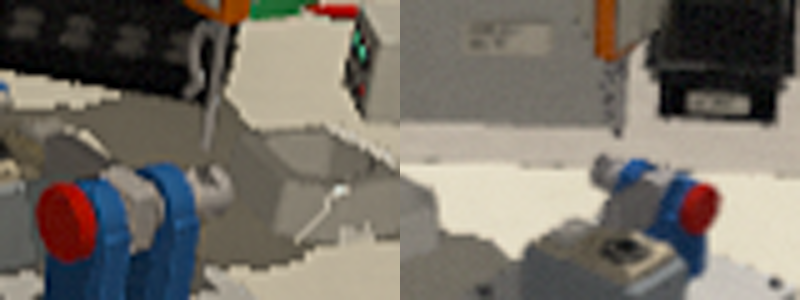

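Side crop: the leg tip (207,148) hangs just above the pin's end with the hole at (212,180). Scene crop: the leg (617,130) is above the pin end at (605,170). No contact yet, and the tip is still short of the target by about 2 mm in x.

```bash
python3 - <<'E'
from h import *
T=np.load('w6.npy'); a=.151; O=np.array([.6014,.0634]); Rm=np.array([[np.cos(a),-np.sin(a)],[np.sin(a),np.cos(a)]])
w=lambda x,y,z:[*(O+Rm@np.array([x,y])/1e3),z]
Ks,Ms,_=cam('side'); Kc,Mc,_=cam('scene')
print('side: tip',proj(Ks,Ms,[w(33.8,-3.4,.0811)])[0],'seen 384.4,234.6; mouth',proj(Ks,Ms,[w(36.2,-4.6,.069)])[0],'seen 385.4,241')
print('scene: tip',proj(Kc,Mc,[w(33.8,-3.4,.0811)])[0],'seen',244+217/5,130+135/5)
st(); s,T=pose(); print(go(w(36.3,.3,.158),.151,T))
E
```

```text
side: tip [384.30026638 233.84257982] seen 384.4,234.6; mouth [384.8892662  239.48702541] seen 385.4,241
scene: tip [286.31641791 158.66995132] seen 287.4 157.0
t 9.35 tip lock mm [35.6 -4.1] z 84.0 F lock [0.2 0.2] -0.2 tilt [-0.002 -0.001] TCP in lock [35.8  1. ] 170.0 open 12.0
(array([ 0.012 , -0.0007,  0.0006]), array([ 0.0018, -0.0016,  0.0007]))
```

```bash
python3 -m creep '[{"translation":[0.004,-0.0007,0.0008],"twist":[0.002,-0.002,0],"hand":0},{"translation":[0.008,-0.0007,0.0008],"twist":[0.002,-0.002,0],"hand":0},{"translation":[0.012,-0.0007,0.0008],"twist":[0.002,-0.002,0],"hand":0},{"translation":[0.012,-0.0007,0.0008],"twist":[0.002,-0.002,0],"hand":0}]' | tail -2; python3 -c "from h import *; st()"
python3 -m creep '[{"translation":[0.001,0,0],"twist":[0,0,0],"hand":0},{"translation":[0.002,0,0],"twist":[0,0,0],"hand":0},{"translation":[0.003,0,0],"twist":[0,0,0],"hand":0}]' | tail -2; python3 -c "from h import *; st()"
```

```text
contact_force: [0.1, -0.7, -1.0]
opening: 0.0116
t 9.75 tip lock mm [36.1 -4.8] z 71.4 F lock [-0.  -0.7] -1.0 tilt [-0.001 -0.001] TCP in lock [36.2  0.3] 157.4 open 11.6
contact_force: [-0.9, -0.2, -0.3]
opening: 0.0119
t 10.05 tip lock mm [36.2 -4.8] z 68.4 F lock [-0.9 -0. ] -0.3 tilt [-0.    -0.001] TCP in lock [36.2  0.3] 154.4 open 11.9
```

```bash
python3 -m creep '[{"translation":[0.001,0,0],"twist":[0,0,0],"hand":0},{"translation":[0.002,0,0],"twist":[0,0,0],"hand":0}]' | tail -2; python3 -c "from h import *; st()"
```

```text
contact_force: [-0.9, 0.5, -0.1]
opening: 0.0118
t 10.25 tip lock mm [36.2 -4.8] z 66.4 F lock [-0.8  0.6] -0.1 tilt [-0.    -0.001] TCP in lock [36.3  0.3] 152.4 open 11.8
```

```bash
python3 -m creep '[{"translation":[0.001,0,0],"twist":[0,0,0],"hand":0}]' | tail -2; python3 -c "from h import *; st()"
```

```text
contact_force: [-0.5, 1.6, 0.4]
opening: 0.0117
t 10.35 tip lock mm [36.3 -4.5] z 65.4 F lock [-0.3  1.7] 0.4 tilt [-0. -0.] TCP in lock [36.3  0.5] 151.4 open 11.7
```

The tip is about 3.5 mm into the mouth, with no vertical load and a slight side force from the leaning wall. Now I bring the pin upright by moving +y.

```bash
python3 -m creep '[{"translation":[0.0004,0.001,0],"twist":[0,0,0],"hand":0},{"translation":[0.0004,0.002,0],"twist":[0,0,0],"hand":0},{"translation":[0.0004,0.003,0],"twist":[0,0,0],"hand":0}]' | tail -2; python3 -c "from h import *; st()"
```

```text
contact_force: [0.3, -5.1, -1.2]
opening: 0.0121
t 10.65 tip lock mm [36.3 -2.2] z 65.0 F lock [-0.5 -5.1] -1.2 tilt [-0.    -0.001] TCP in lock [36.3  2.9] 151.0 open 12.1
```

```bash
python3 -m creep '[{"translation":[0.0002,0.001,0],"twist":[0,0,0],"hand":0},{"translation":[0.0002,0.002,0],"twist":[0,0,0],"hand":0}]' | tail -2; python3 -c "from h import *; st()"
python3 -m creep '[{"translation":[0.001,0,0],"twist":[0,0,0],"hand":0},{"translation":[0.002,0,0],"twist":[0,0,0],"hand":0}]' | tail -2; python3 -c "from h import *; st()"
```

```text
contact_force: [0.3, -4.7, -1.0]
opening: 0.0116
t 10.85 tip lock mm [36.3 -1.3] z 64.9 F lock [-0.5 -4.7] -1.0 tilt [ 0.    -0.003] TCP in lock [36.4  4. ] 150.9 open 11.6
contact_force: [0.3, -3.6, 0.5]
opening: 0.0116
t 11.05 tip lock mm [36.5 -1.3] z 63.0 F lock [-0.3 -3.6] 0.5 tilt [ 0.001 -0.003] TCP in lock [36.5  3.9] 149.0 open 11.6
```

```bash
python3 -m creep '[{"translation":[0.001,0.001,0],"twist":[0,0,0],"hand":0},{"translation":[0.002,0.0015,0],"twist":[0,0,0],"hand":0},{"translation":[0.003,0.0015,0],"twist":[0,0,0],"hand":0}]' | tail -2; python3 -c "from h import *; st()"
```

```text
contact_force: [0.6, -4.7, 0.7]
opening: 0.0115
t 11.35 tip lock mm [36.7 -0. ] z 60.0 F lock [-0.1 -4.7] 0.7 tilt [ 0.001 -0.003] TCP in lock [36.6  5.3] 146.0 open 11.5
```

```bash
python3 -m creep '[{"translation":[0.0015,0,0],"twist":[0,0,0],"hand":0},{"translation":[0.003,0,0],"twist":[0,0,0],"hand":0},{"translation":[0.004,0,0],"twist":[0,0,0],"hand":0}]' | tail -2; python3 -c "from h import *; st()"
```

```text
contact_force: [1.1, -5.0, 1.3]
opening: 0.0115
t 11.65 tip lock mm [36.6 -0.1] z 55.8 F lock [ 0.4 -5.1] 1.3 tilt [ 0.001 -0.003] TCP in lock [36.6  5.2] 141.8 open 11.5
```

```bash
python3 -m creep '[{"translation":[0.0005,-0.0008,0],"twist":[0,0,0],"hand":0},{"translation":[0.0015,-0.0008,0],"twist":[0,0,0],"hand":0},{"translation":[0.003,-0.0008,0],"twist":[0,0,0],"hand":0}]' | tail -2; python3 -c "from h import *; st()"
```

```text
contact_force: [-0.3, -0.9, 1.4]
opening: 0.012
t 11.95 tip lock mm [36.6 -0.4] z 52.7 F lock [-0.4 -0.8] 1.4 tilt [ 0.001 -0.003] TCP in lock [36.5  4.9] 138.7 open 12.0
```

```bash
python3 -m creep '[{"translation":[0.0015,0,0],"twist":[0,0,0],"hand":0},{"translation":[0.003,0,0],"twist":[0,0,0],"hand":0}]' | tail -2; python3 -c "from h import *; st()"
```

```text
contact_force: [0.2, -1.7, 1.0]
opening: 0.0121
t 12.15 tip lock mm [36.6 -0.1] z 49.7 F lock [-0.  -1.7] 1.0 tilt [ 0.001 -0.002] TCP in lock [36.6  5.1] 135.7 open 12.1
```

```bash
python3 -m creep '[{"translation":[0.0015,0,0],"twist":[0,0,0],"hand":0},{"translation":[0.003,0,0],"twist":[0,0,0],"hand":0},{"translation":[0.0045,0,0],"twist":[0,0,0],"hand":0}]' | tail -2; python3 -c "from h import *; st()"
```

```text
contact_force: [0.2, -3.2, 0.2]
opening: 0.0119
t 12.45 tip lock mm [36.6 -0.1] z 45.0 F lock [-0.3 -3.2] 0.2 tilt [ 0.001 -0.002] TCP in lock [36.6  5.1] 131.0 open 11.9
```

```bash
python3 -m creep '[{"translation":[0.0015,0,0],"twist":[0,0,0],"hand":0},{"translation":[0.003,0,0],"twist":[0,0,0],"hand":0}]' | tail -2; python3 -c "from h import *; st()"
```

```text
contact_force: [-1.2, 0.1, 5.3]
opening: 0.012
t 12.65 tip lock mm [36.9  0.2] z 42.4 F lock [-1.2  0.3] 5.3 tilt [ 0.002 -0.002] TCP in lock [36.8  5.4] 128.4 open 12.0
```

```bash
python3 -m creep '[{"translation":[0.0015,0,0],"twist":[0,0,0],"hand":0},{"translation":[0.003,0,0],"twist":[0,0,0],"hand":0}]' | tail -2; python3 -c "from h import *; st()"
```

```text
contact_force: [0.1, -0.4, 6.8]
opening: 0.0116
t 12.85 tip lock mm [37.7  0.8] z 40.5 F lock [ 0.1 -0.4] 6.8 tilt [ 0.004 -0.001] TCP in lock [37.4  5.9] 126.5 open 11.6
```

```bash
python3 -m creep '[{"translation":[0.0015,0,0],"twist":[0,0,0],"hand":0},{"translation":[0.003,0,0],"twist":[0,0,0],"hand":0}]' | tail -2; python3 -c "from h import *; st()"
```

```text
contact_force: [-1.4, -1.5, 7.1]
opening: 0.0118
t 13.05 tip lock mm [38.2  0.8] z 38.6 F lock [-1.6 -1.2] 7.1 tilt [ 0.005 -0.001] TCP in lock [37.7  6. ] 124.6 open 11.8
```

```bash
python3 -m creep '[{"translation":[0.002,-0.0003,-0.001],"twist":[0,0.005,0],"hand":0},{"translation":[0.004,-0.0003,-0.0012],"twist":[0,0.005,0],"hand":0}]' | tail -2; python3 -c "from h import *; st()"
```

```text
contact_force: [0.7, -1.0, 4.6]
opening: 0.0117
t 13.25 tip lock mm [37.7  0.9] z 35.7 F lock [ 0.5 -1.1] 4.6 tilt [ 0.003 -0.001] TCP in lock [37.4  6. ] 121.7 open 11.7
```

```bash
python3 -m creep '[{"translation":[0.002,0,-0.0005],"twist":[0,0.003,0],"hand":0},{"translation":[0.004,0,-0.0005],"twist":[0,0.003,0],"hand":0}]' | tail -2; python3 -c "from h import *; st()"
```

```text
contact_force: [1.4, -1.4, -0.1]
opening: 0.0116
t 13.45 tip lock mm [37.1  0.9] z 31.5 F lock [ 1.2 -1.6] -0.1 tilt [ 0.    -0.001] TCP in lock [37.1  6. ] 117.5 open 11.6
```

```bash
python3 -m creep '[{"translation":[0.0015,0,0],"twist":[0,0,0],"hand":0},{"translation":[0.003,0,0],"twist":[0,0,0],"hand":0},{"translation":[0.004,0,0],"twist":[0,0,0],"hand":0}]' | tail -2; python3 -c "from h import *; st()"
```

```text
contact_force: [0.7, -2.4, -0.6]
opening: 0.0119
t 13.75 tip lock mm [36.6  0.7] z 27.0 F lock [ 0.3 -2.4] -0.6 tilt [-0.001 -0.001] TCP in lock [36.7  5.8] 113.0 open 11.9
```

```bash
python3 -m creep '[{"translation":[0.001,0,0],"twist":[0,0,0],"hand":0},{"translation":[0.001,0,0],"twist":[0,0,0],"hand":0}]' | tail -2; python3 -c "from h import *; st()"
```

```text
contact_force: [0.4, -2.2, -1.1]
opening: 0.0119
t 13.95 tip lock mm [36.2  0.7] z 25.6 F lock [ 0.1 -2.2] -1.1 tilt [-0.002 -0.001] TCP in lock [36.4  5.8] 111.6 open 11.9
```

```bash
python3 -m creep '[{"translation":[0.001,0,0],"twist":[0,0,0],"hand":0},{"translation":[0.0013,0,0],"twist":[0,0,0],"hand":0}]' | tail -2; python3 -c "
from h import *; st()
sd=robot.read_camera('side'); sc=robot.read_camera('scene'); out=[]
for n,i in (('side',sd),('scene',sc)):
    K,M,_=cam(n); u,v=proj(K,M,[[.637,.0688,.075]])[0].astype(int); out.append(cv2.resize(i[v-30:v+30,u-40:u+40],(400,300),interpolation=2))
cv2.imwrite('pics/c7.png',np.hstack(out))"
```

```text
contact_force: [-1.3, -2.3, 0.7]
opening: 0.0122
t 14.15 tip lock mm [36.3  0.6] z 24.4 F lock [-1.6 -2. ] 0.7 tilt [-0.002 -0.001] TCP in lock [36.5  5.7] 110.3 open 12.2
```

View pics/c7.png

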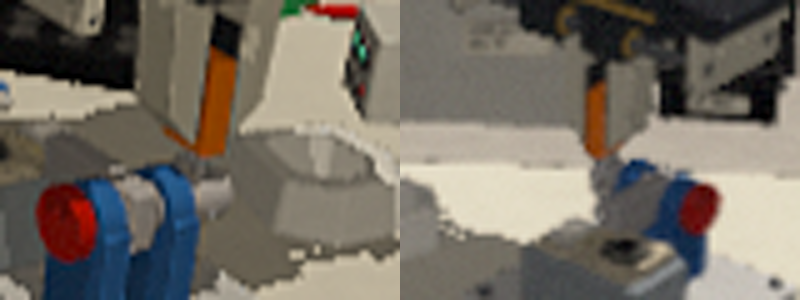

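Side crop: the tab bottom (205,157) sits a little above the pin (215,178), and no wire leans out. Scene crop: the tab (600,150) is right on the pin end. I'll press lightly to check that the loop is down on the pin.

```bash
python3 -m creep '[{"translation":[0.001,0,0],"twist":[0,0,0],"hand":0},{"translation":[0.0015,0,0],"twist":[0,0,0],"hand":0}]' | tail -2; python3 -c "from h import *; st()"
```

```text
contact_force: [0.3, -1.4, 4.0]
opening: 0.012
t 14.45 tip lock mm [36.5  0.6] z 23.3 F lock [ 0.1 -1.5] 4.0 tilt [-0.001 -0.001] TCP in lock [36.7  5.7] 109.2 open 12.0
```

The downward force rises to 4 N, so the loop is on the pin. I'll relieve about 1 mm and release.

```bash
python3 -m creep '[{"translation":[-0.001,0,0],"twist":[0,0,0],"hand":0},{"translation":[-0.001,0,0],"twist":[0,0,0],"hand":14},{"translation":[-0.001,0,0],"twist":[0,0,0],"hand":20},{"translation":[-0.001,0,0],"twist":[0,0,0],"hand":30},{"translation":[-0.001,0,0],"twist":[0,0,0],"hand":40}]' | tail -2; python3 -c "from h import *; st()"
python3 -m creep '[{"translation":[0,0,0],"twist":[0,0,0],"hand":40},{"translation":[-0.02,0,0],"twist":[0,0,0],"hand":40},{"translation":[-0.05,0,0],"twist":[0,0,0],"hand":40},{"translation":[-0.09,0,0],"twist":[0,0,0],"hand":40},{"translation":[-0.13,0,0],"twist":[0,0,0],"hand":40}]' | tail -2
python3 -m creep '[{"translation":[0,0.05,0],"twist":[0,0,0],"hand":40},{"translation":[0,0.1,-0.03],"twist":[0,0,0],"hand":40},{"translation":[0,0.1,-0.07],"twist":[0,0,0],"hand":40},{"translation":[0,0.1,-0.07],"twist":[0,0,0],"hand":40},{"translation":[0,0.1,-0.07],"twist":[0,0,0],"hand":40}]' | tail -2
python3 -c "
from h import *; st()
s,T=pose(); w=robot.read_camera('wrist'); sd=robot.read_camera('side'); sc=robot.read_camera('scene'); out=[]; np.save('w8.npy',T)
for n,i in (('wrist8',w),('side8',sd),('scene8',sc)): cv2.imwrite(f'pics/{n}.png',i)
for n,i in (('side',sd),('scene',sc),('wrist',w)):
    K,M,_=cam(n,T); u,v=proj(K,M,[[.637,.0688,.075]])[0].astype(int); print(n,u,v); u=min(max(u,35),525);v=min(max(v,35),385); out.append(cv2.resize(i[v-35:v+35,u-35:u+35],(400,400) if 0 else (266,266),interpolation=2))
cv2.imwrite('pics/c8.png',np.hstack(out))"
```

```text
contact_force: [0.3, 0.2, -0.3]
opening: 0.03
t 14.95 tip lock mm [36.5  0.9] z 24.1 F lock [0.3 0.1] -0.3 tilt [-0.001 -0.001] TCP in lock [36.6  6. ] 110.1 open 30.0
contact_force: [0.5, 1.1, -0.6]
opening: 0.0366
contact_force: [-0.1, -0.2, -0.1]
opening: 0.0366
t 15.95 tip lock mm [-34.1 101.6] z 155.8 F lock [-0.1 -0.2] -0.1 tilt [-0.001 -0.001] TCP in lock [-34.  106.7] 241.8 open 36.6
side 383 235
scene 284 160
wrist 342 291
```

View pics/c8.png

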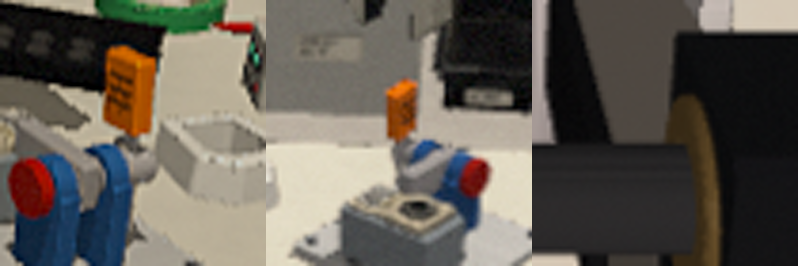

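Side crop: the released clip stands upright on the pin's end with its tab at (130,90). Scene crop: the tab at (400,110) is upright on the pin behind the sled. The wrist view is blocked. As a last numeric check I'll triangulate the tab centre from the side and scene cameras.

```bash
python3 - <<'E'
from h import *
a=.151; O=np.array([.6014,.0634]); Rm=np.array([[np.cos(a),-np.sin(a)],[np.sin(a),np.cos(a)]])
rays=[]
for n,b in (('side',(185,245,360,400)),('scene',(120,180,265,320))):
    im=cv2.imread(f'pics/{n}8.png'); H,S,V=cv2.split(cv2.cvtColor(im,cv2.COLOR_BGR2HSV)); m=(H>4)&(H<18)&(S>140)&(V>60)
    k=np.zeros_like(m); k[b[0]:b[1],b[2]:b[3]]=1; ys,xs=np.nonzero(m&k); K,M,_=cam(n); 
    rays.append(ray(K,M,(xs.mean(),ys.mean())))
    c=[O[0]+Rm[0]@[.036,.005],O[1]+Rm[1]@[.036,.005]]
    P=[[*(O+Rm@np.array([.036+dx,.005+dy])),.101+dz] for dx in(-.006,.006) for dy in(-.013,.013) for dz in(-.02,.02)]
    q=proj(K,M,P); print(n,'seen box',xs.min(),xs.max(),ys.min(),ys.max(),'expected',q.min(0).round(1),q.max(0).round(1))
p=tri(rays); print('tab centre lock mm',(Rm.T@(p[:2]-O)*1e3).round(1),p[2].round(4),'expected 36,5(6-1),.101')
E
```

```text
side seen box 375 388 212 235 expected [375.8 210.2] [392.1 235.2]
scene seen box 281 288 146 161 expected [279.4 144.5] [288.8 161.7]
tab centre lock mm [33.7  7.1] 0.1004 expected 36,5(6-1),.101
```

```bash
python3 -c "from h import *; print(robot.hand_in()); st()"
```

```text
the job is handed in; nothing more can be done
None
the job is handed in; nothing more can be done
```

The sled is locked and I handed the job in at about 16 s on the robot's clock, against the 61 s limit.

- **Pin:** I pushed it in until it met its hard stop at about 17 N. The wrist and side views then showed the cross hole clear of the far cheek.
- **Clip:** I took the orange-tab clip from the holder and found the leaning hole mouth on the first descent. With the leg about 3.5 mm in, I moved it sideways at about 5 N to bring the pin upright. The bow passed over the pin at about 7 N, and I stopped at about 4 N when the loop touched the pin. I then released the clip and backed away.

**Last checks:**
- **Height:** two-camera triangulation put the tab centre at z 100.4 mm, against 101 mm expected.
- **Sideways position:** it read about 2 mm off in x and y, which is about what the calibration allows. The leg-position readout ended about 2.5–3.5 mm lower than nominal while the clip was being pressed, which the camera height did not confirm.
- **Pose:** both fixed-camera views show the clip standing upright on the pin.
- **Not verified:** the final wrist view was blocked by the gripper, so I did not see the sprung bow directly. The fall in force past the widest part is the evidence that it sprung round.
- **Bystanders:** I saw no sign of touching any of them, but did not measure their positions again.

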